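# Fish the measuring spoon out of the top-up reservoir

### The job

The long measuring spoon has slid into the dry top-up reservoir and is too long to come straight up through the hatch. First clear the two green check valves off the reservoir's cover, standing each one upright at the bottom of its own pocket in the dark wooden block; then take the spoon by its orange grip, tilt it and draw it out diagonally through the hatch, and finish while holding it still in the gripper, all of it a good 5 cm above the cover and touching nothing else. Leave the other things on the board where they are.

Things in the scene. Friction and masses are not known exactly. Their poses are not given: they have to be found in the camera images.
- reservoir: Fixed box, 250 (x) x 130 (y) x 62 mm high, blue walls, white floor, grey cover, all 5 mm thick: inner floor at 5 mm, cover from 57 to 62 mm above the board. Origin: centre of its underside. x points along it to the hatch end, away from the robot (up to 0.3 rad off). Hatch: x -35 to +110, y -50 to +50 mm; the inside runs x -120 to +120, y -60 to +60 mm.
- hatch (a point): Centre of the 145 (x) x 100 (y) mm rectangular hatch, at the level of the cover's top, 37.5 mm along +x from the reservoir's origin.
- spoon: Loose steel spoon, 200 mm, 60 g, lying flat on the reservoir's floor, within 0.1 rad of its x axis: bowl under the cover, orange grip under the hatch. Origin: mid-length, at the underside; x from bowl to grip, z up. Grip: x +25 to +100, 14 wide, 14 mm high from the underside. Stem 9 mm wide, 4.5 to 9.5 mm up. Bowl: centre x -85, 30 mm across, 14 mm high. Balances near x -10.
- spoon_tip (a point): Outer end of the spoon's bowl, at the underside level (spoon x = -100 mm).
- spoon_end (a point): Outer end of the spoon's orange grip, at the underside level (spoon x = +100 mm).
- valve_a: Loose green plastic check valve, 30 g, standing upright on the reservoir's cover, on the part nearest the robot. Origin: centre of its foot; z along its axis, up. Foot cylinder 22 mm diameter from 0 to 24 mm, thicker barrel 28 mm diameter from 24 to 48 mm (grip here), white nipple 12 mm diameter from 48 to 62 mm.
- valve_b: Second check valve, the same as valve_a, standing about 70 mm beside it across the cover.
- block: Fixed dark wooden block, 80 (x) x 130 (y) x 26 mm high, left or right of the reservoir. Origin: centre of its underside; z up. Two round pockets at y +30 and y -30 mm, 29 mm diameter, 20 mm deep (floor 6 mm above the board): a seated valve's foot goes in and its barrel stays 4 mm above the block's top. Either valve may go in either pocket.
- block_hole0 (a point): Centre of the mouth of the block's first pocket, level with the block's top (26 mm above the board).
- block_hole1 (a point): Centre of the mouth of the block's second pocket, level with the block's top.
- supplement: Bystander: closed white bottle, 60 mm diameter, 115 mm high, standing on the middle of a 170 mm wooden turntable (20 mm high, turns freely) on the other side of the reservoir from the block. Origin: centre of its underside.
- inflow: Bystander: glass inflow pipe, hooked at one end with a green collar at the other, about 150 x 70 mm, 20 mm high, lying on the board beyond the reservoir. Origin: on the board under its straight length.
- food: Bystander: jar, 60 mm diameter, 70 mm high, yellow cap, far right. Origin: centre of its underside.
- cleaner: Bystander: black 80 x 50 mm cleaning block with a red bow handle, 43 mm high, near right. Origin: centre of its underside.
- brush: Bystander: brush, 180 mm long, lying near left. Origin: on the board.
- union: Bystander: grey plastic pipe ring, 48 mm diameter, 18 mm high, far left. Origin: centre of its underside.

How it is judged:
On the way, in this order (a step that is already met when the one before it is completed fails the run):
1. one check valve stands released in a pocket of the block ((((horizontal distance between valve_a and block_hole0 below 0.007 m or horizontal distance between valve_a and block_hole1 below 0.007 m) and height (world z) of valve_a below 0.011 m and angle between valve_a's own z axis and vertical below 0.2 rad and contact force between the fingers and valve_a below 0.1 N) or ((horizontal distance between valve_b and block_hole0 below 0.007 m or horizontal distance between valve_b and block_hole1 below 0.007 m) and height (world z) of valve_b below 0.011 m and angle between valve_b's own z axis and vertical below 0.2 rad and contact force between the fingers and valve_b below 0.1 N))), for 0.1 s.
2. both check valves stand released, each in its own pocket ((horizontal distance between valve_a and block_hole0 below 0.007 m or horizontal distance between valve_a and block_hole1 below 0.007 m) and height (world z) of each of valve_a, valve_b below 0.011 m and angle between each of valve_a, valve_b's own z axis and vertical below 0.2 rad and contact force between the fingers and valve_a below 0.1 N and (horizontal distance between valve_b and block_hole0 below 0.007 m or horizontal distance between valve_b and block_hole1 below 0.007 m) and contact force between the fingers and valve_b below 0.1 N), for 0.1 s.
3. the whole spoon is out above the reservoir's cover (height (world z) of each of spoon_tip, spoon_end above 0.075 m), for 0.1 s.
At the end, for the whole second after the job is handed in: Both valves released in a pocket each (7 mm off centre at most, foot at most 11 mm above the board, tilt under 0.2 rad); spoon gripped (over 0.5 N), still, both ends over 105 mm above the board, touching none of reservoir, block, valves, bottle, jar (all of step 2 and height (world z) of each of spoon_tip, spoon_end above 0.105 m and contact force between the fingers and spoon above 0.5 N and linear speed of spoon below 0.05 m/s and angular speed of spoon below 0.5 rad/s and contact force between spoon and reservoir below 0.1 N and contact force between spoon and block below 0.1 N and contact force between spoon and supplement below 0.1 N and contact force between spoon and food below 0.1 N and contact force between spoon and valve_a below 0.1 N and contact force between spoon and valve_b below 0.1 N); the arm keeps its last pose, push and grip.
It fails at once if the white supplement bottle is moved more than 25 mm or tipped (distance of supplement from where it was at the start of the episode above 0.025 m or angle between supplement's own z axis and vertical above 0.5 rad).
It fails at once if the food jar is moved more than 25 mm or tipped (distance of food from where it was at the start of the episode above 0.025 m or angle between food's own z axis and vertical above 0.5 rad).
It fails at once if the glass inflow pipe, glass cleaner, brush or pipe ring is moved more than 25 mm (distance of any of inflow, cleaner, brush, union from where it was at the start of the episode above 0.025 m).
It also fails if it takes over 70 s, if anything falls off the work surface, if the arm or the gripper's body presses on something with over 40 N, if the wrist force passes 120 N, or if a joint passes its speed limit or range.

### The arm

A 6-joint arm with a two-finger parallel gripper is mounted at the origin on the work surface. World frame = base frame: x ahead of the robot, y to its left, z up, the work surface at z = 0. Lengths are in m, angles in rad, forces in N, time in s.
With the tool pointing down it reaches from about 0.425 to 0.95 m from the base axis. Payload 3.5 kg.
Tool frame: the origin (TCP) lies at the centre of the arm's flange, where the gripper is bolted on; the fingertips stand 173 mm ahead of it and the grasp point (between the pads) lies 155 mm ahead of it (ctrl.tcp_to_grasp is the distance from the TCP to the grasp point, in m); z points along the fingers, x is the direction in which the jaws open and shut, and the axes are right-handed (so a half turn about z gives the same grasp; the last joint's range is limited). The gripper opens to 85 mm and grips with 20 to 120 N. Pads are 22 mm wide; open, the fingers measure 114 mm over their backs; the gripper's body (76 mm by 85 mm) begins 54 mm behind the grasp point. The pads swing forward as they close: fully open they stand 13 mm farther back than shut.
Start: joints at [-1.334, 0.286, 1.577, -0, 1.279, -0.15], TCP at [0.255, -0.625, 0.405] pointing down, gripper open.
Joint ranges: [-2.77, 2.77], [-0.9, 2.22], [0.21, 2.48], [-1.53, 4.67], [0.24, 2.81], [-2.84, 2.84]. Speed limits (rad/s): [2.79, 2.79, 3.14, 3.14, 3.14, 3.14].

### API

Orientations are given as a unit quaternion [x, y, z, w].
In Python, from plant import readout, imaging, ctrl, spotter gives the robot as it stands.
- The arm moves only by the tool apply_moves, never from a script. Its argument "steps" is a list of rows, each an object of numbers: "tx", "ty", "tz": the shift along the tool's x, y, z in mm; "wx", "wy", "wz": the turn, a rotation vector about the tool's x, y, z in rad. In form: [{"tx": .., "ty": .., "tz": .., "wx": .., "wy": .., "wz": ..}, ...]. A call has 1 to 12 rows; each row is the pose to reach, as a shift and turn from the pose commanded when the call began, along the tool's axes at that moment; what a row does not reach only later rows make up. A row lasts 1/10 s, in which the tool goes at most 50 mm and 8.59 degrees, less where a joint would pass 70% of its speed; a pose out of reach is approached as far as the arm can. A call with a gripper value outside its range is refused whole. "hand" is the opening, from 0 (shut) to 1 (fully open), set as the call begins (left out, the last holds). The fingers move at their own pace and stop on an object; "force" is the grip in N (left out, the last holds). Time passes only in rows, so rows that repeat a pose let the fingers close. It gives the time, the measured TCP pose, the force and the opening at its end, in the units of the state.
- readout.get_state(): the state, without advancing time (a new reading comes with each control period).
- imaging.read_camera(name): name is "scene" or "top" or "wrist"; returns a dict with "img" (384x512x3 uint8, red, green, blue), "vfov" (degrees; the focal length in pixels is half the picture's height over the tangent of half this angle, whatever the lens; pixels are square), "cx", "cy" (the principal point, pixels), "R" (3x3) and "t" (3): a world point X has camera coordinates R X + t; the wrist camera has in their place "tool_from_camera" (4x4, takes a point from camera to tool coordinates, whose origin is the TCP and whose axes are the tool frame's). Camera axes: x right, y down, z forward; pixel columns grow to the right and rows downward; lengths in m; the calibration is good to about 2 mm. A picture is of the moment at which its call begins: read the wrist's pose just before it. There is no depth.
- ctrl.sign_off(): hands the job in, once; it reports no verdict.
Trained networks look in the newest picture that a camera, given by its name, has taken for a name from the list of things; names that differ only in an ending like _2 or _b are one class to them, and where a whole thing is asked for, a point or a joint stands for the part that bears it (a point fixed in the world has none). Each returns a list of dicts, best first, with "confidence" (0 to 1); they miss things now and then, are a little off and sometimes report something else, mostly with a low value. They report only what shows in the picture. A call takes as long as a camera call.
- spotter.trace(camera, label): "region" (384x512 bool, what is visible of it) and "uv" ([column, row] in pixels, amid what is visible of it).
The state is a dict: "time": time; "qpos": joint angles; "dq": joint speeds; "joint_efforts": joint torques, N m; "eef_pos": TCP position; "tcp_rot": TCP orientation; "contact_force": force on the tool from outside, world axes, zero at the start; "wrist_torque": the same for the moment, N m; "opening": opening from 0.0 (shut) to 1.0 (fully open).
Only numpy, scipy, OpenCV 4.12 (cv2) and the standard library are available. Lean on these libraries where they do the work, as an engineer would, in place of code of your own. Each camera call takes 0.05 s, during which the arm holds its last target.

## Working session

There is one attempt and no reset: what is moved stays moved. The work goes in short steps, Python scripts to look and compute and a tool call to move; the robot and the scene stay as the last step left them, time stands still between calls to the robot, and variables do not carry over. Pictures are saved under pics/ and viewed, and the job is handed in when it is done.

Besides the shell and the picture viewer there is one more tool, called after "Emit:" as name([rows], argument=value, ...), one row to a line, values as JSON. apply_moves: Moves the arm, as the interface text tells. Its arguments: {"type":"object","properties":{"steps":{"type":"array","items":{"type":"object","properties":{"tx":{"type":"number"},"ty":{"type":"number"},"tz":{"type":"number"},"wx":{"type":"number"},"wy":{"type":"number"},"wz":{"type":"number"}}}},"hand":{"type":"number"},"force":{"type":"number"}},"required":["steps"]}

```bash
mkdir -p pics; ls
python3 - <<'E'
from plant import readout, imaging, ctrl, spotter
import cv2,numpy as np
s=readout.get_state();print(s)
for n in("scene","top","wrist"):
    c=imaging.read_camera(n);cv2.imwrite(f"pics/{n}0.png",c["img"][:,:,::-1]);print({k:v for k,v in c.items() if k!="img"})
print(ctrl.tcp_to_grasp)
E
```

```text
pics
{'time': 0.0, 'qpos': array([-1.33398783e+00,  2.87204066e-01,  1.57816044e+00,  2.17159370e-05,
        1.27858636e+00, -1.50010561e-01]), 'dq': array([-0.00114686,  0.00070157, -0.00031876,  0.00050844, -0.00063626,
       -0.00275446]), 'joint_efforts': array([-2.04452981e-04, -4.05981088e+01, -2.92624193e+01, -1.82135796e-04,
        5.88728028e-03,  1.86964215e-06]), 'eef_pos': array([ 0.25460478, -0.62487951,  0.40333005]), 'tcp_rot': array([ 8.29830308e-01, -5.58014579e-01, -8.62119161e-04, -8.04459132e-04]), 'contact_force': array([-0.15262992, -0.11095399,  0.15380206]), 'wrist_torque': array([-0.02384789,  0.05307715,  0.06465909]), 'opening': 1.001681267778203}
{'vfov': 57.178256186477746, 'cx': 253.90480234994502, 'cy': 192.03314504805863, 'R': array([[ 0.68613059,  0.72737061,  0.01252235],
       [ 0.60697385, -0.56290184, -0.56100291],
       [-0.40100817,  0.392522  , -0.82771911]]), 't': array([-0.35687464, -0.29270144,  1.17018967])}
{'vfov': 47.792930825608025, 'cx': 258.21579245279526, 'cy': 194.47754991920982, 'R': array([[-8.23743037e-03, -9.99966072e-01,  1.60349754e-05],
       [-9.80288937e-01,  8.07217036e-03, -1.97404257e-01],
       [ 1.97397429e-01, -1.64182273e-03, -9.80322171e-01]]), 't': array([-1.00450044e-03,  5.22016158e-01,  1.26237054e+00])}
{'vfov': 65.67008656677699, 'cx': 256.25414417209356, 'cy': 189.68413301047266, 'tool_from_camera': array([[ 9.99998733e-01,  9.70642522e-04, -1.26150145e-03,
        -5.18500051e-04],
       [-6.04498176e-04,  9.64760021e-01,  2.63130645e-01,
        -6.59538610e-02],
       [ 1.47245196e-03, -2.63129549e-01,  9.64759386e-01,
         3.04754961e-02],
       [ 0.00000000e+00,  0.00000000e+00,  0.00000000e+00,
         1.00000000e+00]])}
0.1547
```

View pics/scene0.png

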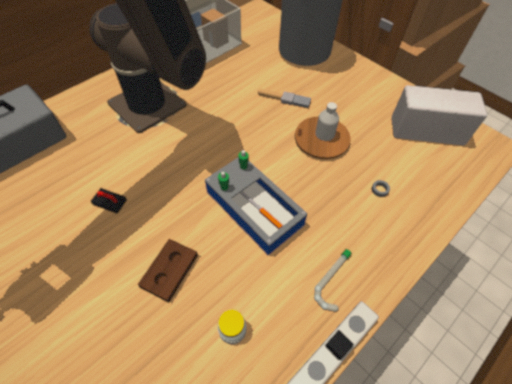

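View pics/top0.png

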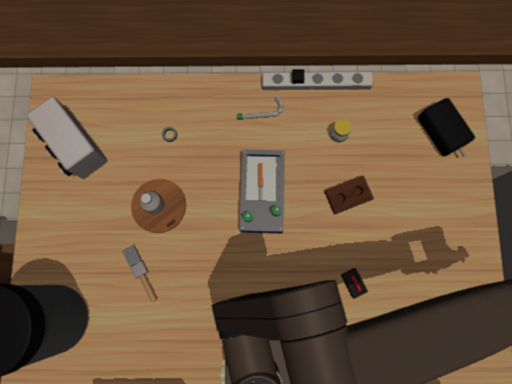

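View pics/wrist0.png

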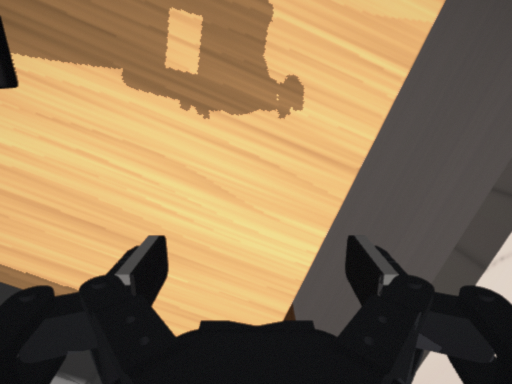

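The top view shows valves at (247,216) and (276,210), the orange grip at (261,176) and the block at (349,195). The scene view agrees, and the wrist camera sees none of these yet. I'll do a coarse triangulation.

```bash
cat > h.py <<'E'
from plant import readout, imaging, ctrl, spotter
import cv2,numpy as np
from scipy.spatial.transform import Rotation as Rn
def cam(name,png=None):
    s=readout.get_state() ; c=imaging.read_camera(name)
    im=c["img"]; f=im.shape[0]/2/np.tan(np.radians(c["vfov"])/2)
    K=np.array([[f,0,c["cx"]],[0,f,c["cy"]],[0,0,1]])
    if "R" in c: R=np.array(c["R"]);t=np.array(c["t"])
    else:
        T=np.eye(4);T[:3,:3]=Rn.from_quat(s["tcp_rot"]).as_matrix();T[:3,3]=s["eef_pos"]
        W=np.linalg.inv(T@np.array(c["tool_from_camera"]));R=W[:3,:3];t=W[:3,3]
    if png: cv2.imwrite("pics/"+png,im[:,:,::-1])
    return dict(im=im,K=K,R=R,t=t,P=K@np.c_[R,t])
def plane(c,uv,z):
    d=c["R"].T@np.linalg.inv(c["K"])@np.array([uv[0],uv[1],1.]);o=-c["R"].T@c["t"]
    return o+d*(z-o[2])/d[2]
def proj(c,X):
    x=c["P"]@np.append(X,1);return x[:2]/x[2]
def tri(obs):
    A=[]
    for c,uv in obs: A+= [uv[0]*c["P"][2]-c["P"][0],uv[1]*c["P"][2]-c["P"][1]]
    X=np.linalg.svd(np.array(A))[2][-1];return X[:3]/X[3]
def det(cn,l,mn=.3):
    return [d for d in spotter.trace(cn,l) if d["confidence"]>mn]
E
python3 - <<'E'
from h import *
for cn in("top","scene"):
    c=cam(cn)
    for l in["reservoir","hatch","spoon","spoon_end","valve_a","block","block_hole0","supplement","food","inflow","union","brush","cleaner"]:
        for d in det(cn,l,.2):
            print(cn,l,round(d["confidence"],2),np.round(d["uv"],1),d["region"].sum(),"z0",plane(c,d["uv"],0).round(3),"z62",plane(c,d["uv"],.062)[:2].round(3))
E
```

```text
top reservoir 0.92 [261.9 192. ] 3275 z0 [ 0.54  -0.017  0.   ] z62 [ 0.528 -0.016]
top hatch 0.65 [262.8 188.2] 3259 z0 [ 0.553 -0.02   0.   ] z62 [ 0.539 -0.019]
top spoon 0.46 [262.4 174.1] 71 z0 [ 0.599 -0.019  0.   ] z62 [ 0.583 -0.019]
top spoon_end 0.61 [262.6 181.5] 105 z0 [ 0.574 -0.02   0.   ] z62 [ 0.56  -0.019]
top block 0.71 [350.  198.6] 1150 z0 [ 0.517 -0.294  0.   ] z62 [ 0.505 -0.281]
top block_hole0 0.95 [348.2 191.1] 1105 z0 [ 0.541 -0.29   0.   ] z62 [ 0.528 -0.277]
top supplement 0.93 [150.2 201.5] 420 z0 [0.513 0.335 0.   ] z62 [0.501 0.319]
top supplement 0.55 [349.3 192.5] 1132 z0 [ 0.536 -0.293  0.   ] z62 [ 0.524 -0.28 ]
top food 0.77 [342.2 133.1] 385 z0 [ 0.734 -0.28   0.   ] z62 [ 0.712 -0.267]
top inflow 0.52 [264.9 115.5] 263 z0 [ 0.796 -0.029  0.   ] z62 [ 0.772 -0.028]
top union 0.68 [173.9 133. ] 170 z0 [0.738 0.267 0.   ] z62 [0.716 0.254]
top brush 0.86 [138.9 266.2] 640 z0 [0.312 0.361 0.   ] z62 [0.31  0.344]
top cleaner 0.88 [354.9 285. ] 509 z0 [ 0.25  -0.296  0.   ] z62 [ 0.251 -0.282]
top cleaner 0.62 [166.7 130.7] 115 z0 [0.746 0.29  0.   ] 
[... 542 characters left out ...]
 2015 z0 [ 0.512 -0.289  0.   ] z62 [ 0.541 -0.295]
scene block_hole0 0.75 [167.9 273.1] 2063 z0 [ 0.53  -0.293  0.   ] z62 [ 0.558 -0.298]
scene supplement 0.67 [325.6 125.7] 654 z0 [0.469 0.362 0.   ] z62 [0.502 0.307]
scene food 0.77 [230.2 327.6] 788 z0 [ 0.726 -0.266  0.   ] z62 [ 0.739 -0.274]
scene inflow 0.88 [326.3 278.5] 582 z0 [ 0.798 -0.025  0.   ] z62 [ 0.806 -0.051]
scene union 0.71 [380.1 193.4] 204 z0 [0.742 0.273 0.   ] z62 [0.753 0.224]
scene brush 0.8 [288.3 100.6] 484 z0 [ 0.308  0.36  -0.   ] z62 [0.353 0.304]
scene brush 0.72 [108.  203.4] 568 z0 [ 0.259 -0.295  0.   ] z62 [ 0.308 -0.3  ]
scene cleaner 0.56 [108.1 203.3] 550 z0 [ 0.259 -0.295  0.   ] z62 [ 0.308 -0.3  ]
```

```bash
cat >> h.py <<'E'
def down(a,tilt=0.,):  # tool x at world angle a, pointing down
    x=np.array([np.cos(a),np.sin(a),0]);z=np.array([0,0,-1.]);y=np.cross(z,x)
    return Rn.from_matrix(np.c_[x,y,z])
def delta(pos,rot,s=None):
    s=s or readout.get_state();R=Rn.from_quat(s["tcp_rot"])
    t=R.inv().apply(np.array(pos)-s["eef_pos"])*1e3; w=(R.inv()*rot).as_rotvec()
    print("t",t.round(1),"w",w.round(4),"n>=",int(np.ceil(max(np.linalg.norm(t)/50,np.linalg.norm(w)/.1499))))
def grasp(g,rot,extra=0.):
    return np.array(g)-rot.apply([0,0,ctrl.tcp_to_grasp+extra])
E
python3 -c "
from h import *
delta([.5,-.10,.42],down(-np.pi/2))"
```

```text
t [-393.8 -425.3  -15.3] w [ 0.     -0.      0.3868] n>= 12
```

Emit:
apply_moves([
  {"tx":-394,"ty":-425,"tz":-15,"wz":0.387},
  {"tx":-394,"ty":-425,"tz":-15,"wz":0.387},
  {"tx":-394,"ty":-425,"tz":-15,"wz":0.387},
  {"tx":-394,"ty":-425,"tz":-15,"wz":0.387},
  {"tx":-394,"ty":-425,"tz":-15,"wz":0.387},
  {"tx":-394,"ty":-425,"tz":-15,"wz":0.387},
  {"tx":-394,"ty":-425,"tz":-15,"wz":0.387},
  {"tx":-394,"ty":-425,"tz":-15,"wz":0.387},
  {"tx":-394,"ty":-425,"tz":-15,"wz":0.387},
  {"tx":-394,"ty":-425,"tz":-15,"wz":0.387},
  {"tx":-394,"ty":-425,"tz":-15,"wz":0.387},
  {"tx":-394,"ty":-425,"tz":-15,"wz":0.387},
])

```text
$.steps[0]: bad value
```

Run:
```python
from h import *
c=cam("wrist","w1.png")
np.savez("w1.npz",**c)
s=readout.get_state();print(s["time"],s["eef_pos"],s["tcp_rot"],s["qpos"])
for l in["reservoir","hatch","spoon","spoon_end","spoon_tip","valve_a","block","block_hole0"]:
    for d in det("wrist",l,.2):
        print(l,round(d["confidence"],2),np.round(d["uv"],1),d["region"].sum(),"z26",plane(c,d["uv"],0.026)[:2].round(3),"z62",plane(c,d["uv"],.062)[:2].round(3))
```

```text
1.6 [ 0.25466445 -0.62510327  0.40471262] [ 8.29827039e-01 -5.58020685e-01 -8.99206643e-06 -5.61535143e-06] [-1.33397677e+00  2.86311620e-01  1.57670828e+00 -4.04569550e-06
  1.27859360e+00 -1.49978274e-01]
```

View pics/w1.png

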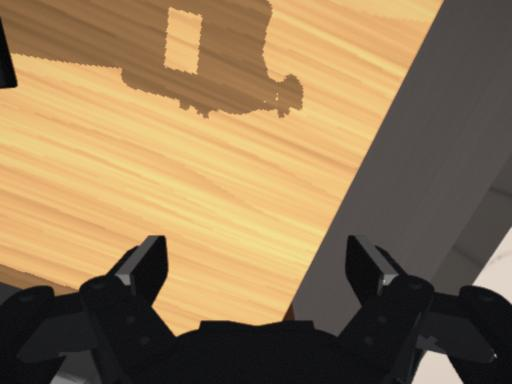

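Emit:
apply_moves([
  {"tx":-33,"ty":-36,"tz":-1,"wx":0,"wy":0,"wz":0.04},
  {"tx":-66,"ty":-71,"tz":-3,"wx":0,"wy":0,"wz":0.08},
  {"tx":-98,"ty":-106,"tz":-4,"wx":0,"wy":0,"wz":0.12},
  {"tx":-131,"ty":-142,"tz":-5,"wx":0,"wy":0,"wz":0.16},
  {"tx":-164,"ty":-177,"tz":-6,"wx":0,"wy":0,"wz":0.2},
  {"tx":-197,"ty":-212,"tz":-8,"wx":0,"wy":0,"wz":0.24},
  {"tx":-230,"ty":-248,"tz":-9,"wx":0,"wy":0,"wz":0.28},
  {"tx":-263,"ty":-283,"tz":-10,"wx":0,"wy":0,"wz":0.32},
  {"tx":-296,"ty":-319,"tz":-11,"wx":0,"wy":0,"wz":0.36},
  {"tx":-328,"ty":-354,"tz":-13,"wx":0,"wy":0,"wz":0.387},
  {"tx":-361,"ty":-390,"tz":-14,"wx":0,"wy":0,"wz":0.387},
  {"tx":-394,"ty":-425,"tz":-15,"wx":0,"wy":0,"wz":0.387},
])

```text
time: 3.2
eef_pos: [0.5, -0.0979, 0.4203]
tcp_rot: [-0.707, 0.707, -0.001, 0.0]
contact_force: [1.5, -0.4, -0.4]
opening: 1.0
```

Run:
```python
from h import *
c=cam("wrist","w1.png")
np.savez("w1.npz",**c)
s=readout.get_state();print(s["time"],s["eef_pos"],s["tcp_rot"],s["qpos"])
for l in["reservoir","hatch","spoon","spoon_end","valve_a","block","block_hole0"]:
    for d in det("wrist",l,.2):
        print(l,round(d["confidence"],2),np.round(d["uv"],1),d["region"].sum(),"z26",plane(c,d["uv"],0.026)[:2].round(3),"z62",plane(c,d["uv"],.062)[:2].round(3))
```

```text
3.25 [ 0.50157052 -0.09283935  0.42046889] [ 7.08785066e-01 -7.05418609e-01 -4.41523852e-04 -2.84976378e-03] [-0.38299633 -0.0958404   1.95931324  0.00584437  1.27671826  1.18134897]
reservoir 0.73 [177.4 113.4] 25483 z26 [ 0.561 -0.004] z62 [ 0.561 -0.013]
hatch 0.65 [178.8 117.4] 25320 z26 [ 0.556 -0.005] z62 [ 0.557 -0.014]
spoon 0.7 [186.6 101.5] 1258 z26 [ 0.574 -0.016] z62 [ 0.573 -0.024]
spoon_end 0.82 [184.9  97.9] 1403 z26 [ 0.578 -0.014] z62 [ 0.577 -0.022]
valve_a 0.94 [140.  222.3] 917 z26 [0.423 0.055] z62 [0.437 0.039]
valve_a 0.56 [216.1 210.6] 805 z26 [ 0.439 -0.046] z62 [ 0.451 -0.051]
block 0.6 [409.9 138.9] 7968 z26 [ 0.531 -0.283] z62 [ 0.534 -0.265]
block_hole0 0.76 [409.4 140.3] 7760 z26 [ 0.529 -0.283] z62 [ 0.533 -0.265]
```

View pics/w1.png

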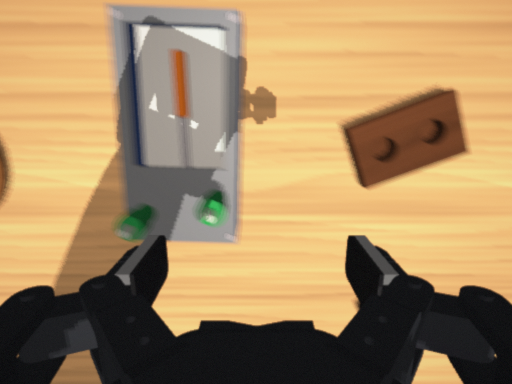

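The wrist picture is motion-blurred: the reservoir is at (110–240, 10–240), the valves near (137,222) and (213,208), and the pockets near (385,149) and (433,129). I'll retake it at rest.

Run:
```python
from h import *
s=readout.get_state();print(s["time"],np.abs(s["dq"]).max())
c=cam("wrist","w2.png")
np.savez("w2.npz",**c)
cv2.imwrite("pics/w2z.png",cv2.resize(c["im"][:260,90:490,::-1],None,fx=2,fy=2,interpolation=cv2.INTER_CUBIC))
```

```text
3.6 0.006507435979573935
```

View pics/w2z.png

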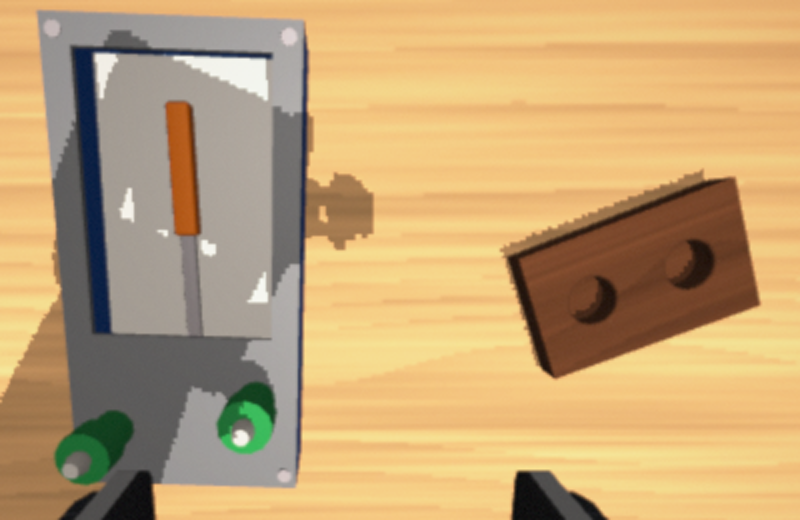

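Run:
```python
from h import *
c=dict(np.load("w2.npz"))
for n,uv,z in[("vl",(128.5,232.5),.124),("vr",(211,217),.124),("h1",(386.5,149.5),.026),("h0",(435,132),.026),("c1",(109,5),.062),("c2",(242,10),.062),("c3",(238.5,243.5),.062),("gend",(90+178/2,51),.019),("gst",(90+187/2,235/2),.019)]:
    print(n,plane(c,uv,z).round(4))
delta([.45,-.17,.38],down(-np.pi/2))
```

```text
vl [0.45   0.0225 0.124 ]
vr [ 0.4657 -0.0576  0.124 ]
h1 [ 0.5163 -0.2594  0.026 ]
h0 [ 0.5373 -0.3152  0.026 ]
c1 [0.6625 0.0428 0.062 ]
c2 [ 0.6579 -0.0868  0.062 ]
c3 [ 0.4087 -0.079   0.062 ]
gend [ 0.6285 -0.0122  0.019 ]
gst [ 0.5545 -0.0125  0.019 ]
t [69.  49.1 39.7] w [ 0.0002 -0.0001 -0.0025] n>= 2
```

Emit:
apply_moves([
  {"tx":69,"ty":49,"tz":40,"wx":0,"wy":0,"wz":0},
  {"tx":69,"ty":49,"tz":40,"wx":0,"wy":0,"wz":0},
  {"tx":69,"ty":49,"tz":40,"wx":0,"wy":0,"wz":0},
  {"tx":69,"ty":49,"tz":40,"wx":0,"wy":0,"wz":0},
  {"tx":69,"ty":49,"tz":40,"wx":0,"wy":0,"wz":0},
  {"tx":69,"ty":49,"tz":40,"wx":0,"wy":0,"wz":0},
])

```text
time: 4.25
eef_pos: [0.4511, -0.1687, 0.3807]
tcp_rot: [0.707, -0.707, 0.001, -0.0]
contact_force: [0.1, -0.2, 0.3]
opening: 1.005
```

Run:
```python
from h import *
s=readout.get_state();print(s["time"],s["eef_pos"],np.abs(s["dq"]).max(),s["qpos"])
c=cam("wrist","w3.png")
np.savez("w3.npz",**c)
cv2.imwrite("pics/w3z.png",cv2.resize(c["im"][0:280,100:500,::-1],None,fx=2,fy=2,interpolation=cv2.INTER_CUBIC))
```

```text
4.25 [ 0.45114258 -0.1686722   0.38067663] 0.008352081150771618 [-5.68876704e-01 -1.28655587e-01  2.06343928e+00  2.36239929e-04
  1.20509049e+00  1.00137101e+00]
```

View pics/w3z.png

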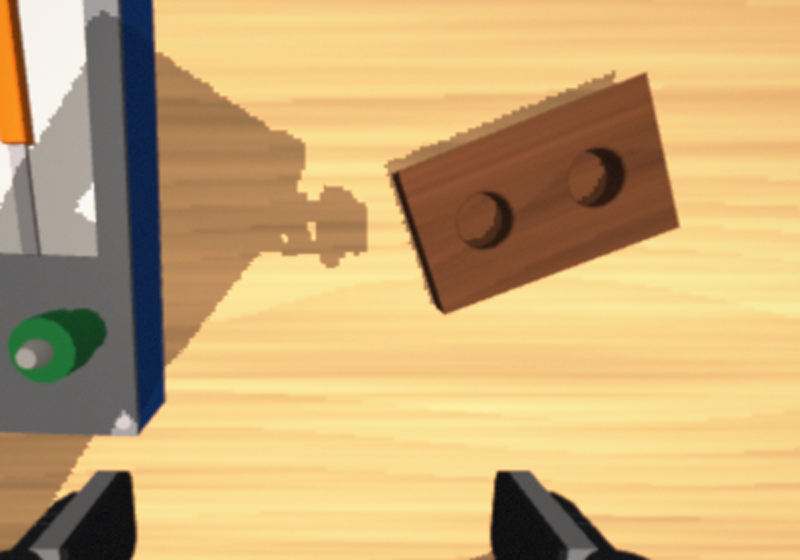

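View pics/w3.png

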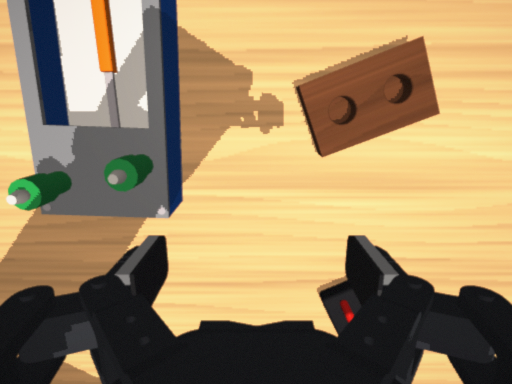

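Run:
```python
from h import *
a=dict(np.load("w2.npz"));b=dict(np.load("w3.npz"))
for n,u,v in[("vr",(211,217),(113.5,177.5)),("h1",(386.5,149.5),(342.5,110)),("h0",(435,132),(398,88.5)),("c3",(238.5,243.5),(168.5,217)),("gst right",(198/2+90,235/2),(116.5,72))]:
    X=tri([(a,u),(b,v)]);print(n,X.round(4),(proj(a,X)-u).round(1),(proj(b,X)-v).round(1))
print(plane(b,(342.5,110),.026),plane(b,(398,88.5),.026),plane(b,(113.5,177.5),.124))
```

```text
vr [ 0.4657 -0.0576  0.1248] [-0.1  0.3] [ 0.2 -0.4]
h1 [ 0.5161 -0.2592  0.0261] [-0.2  0.2] [ 0.2 -0.2]
h0 [ 0.5374 -0.3137  0.0284] [-0.1  0.1] [ 0.1 -0.1]
c3 [ 0.4111 -0.0794  0.0667] [ 0.  -0.1] [-0.   0.1]
gst right [ 0.5547 -0.017   0.0073] [ 0.3 -0.4] [-0.3  0.5]
[ 0.51593166 -0.25900172  0.026     ] [ 0.53746061 -0.31471306  0.026     ] [ 0.46522384 -0.05700185  0.124     ]
```

Emit:
apply_moves([
  {"tx":-50,"ty":-7,"tz":0,"wx":0,"wy":0,"wz":0},
  {"tx":-95,"ty":-14,"tz":20,"wx":0,"wy":0,"wz":0},
  {"tx":-111,"ty":-14,"tz":50,"wx":0,"wy":0,"wz":0},
  {"tx":-111,"ty":-14,"tz":60,"wx":0,"wy":0,"wz":0},
  {"tx":-111,"ty":-14,"tz":60,"wx":0,"wy":0,"wz":0},
  {"tx":-111,"ty":-14,"tz":60,"wx":0,"wy":0,"wz":0},
], hand=0.65, force=30)

```text
time: 4.9
eef_pos: [0.4652, -0.0585, 0.3208]
tcp_rot: [-0.707, 0.707, -0.001, 0.0]
contact_force: [0.5, 0.8, 0.0]
opening: 0.649
```

Run:
```python
from h import *
b=dict(np.load("w3.npz"));print(plane(b,(12,200),.124))
c=cam("wrist","w4.png");s=readout.get_state()
np.savez("w4.npz",**c);print(s["eef_pos"],s["opening"])
```

```text
[0.44677014 0.0261038  0.124     ]
[ 0.46535548 -0.05883682  0.32127122] 0.6477411422295082
```

View pics/w4.png

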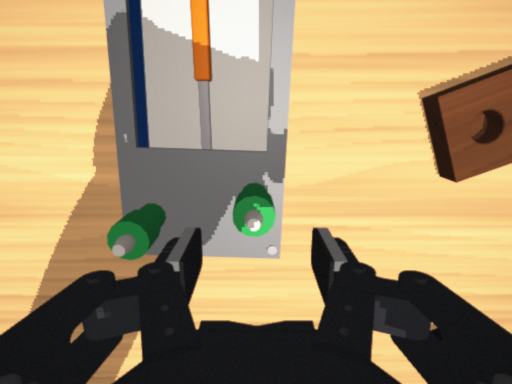

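The right valve's nipple is at (254,222), centred between the fingers, and the left one is at (122,246). I'll descend and grip.

Emit:
apply_moves([
  {"tx":0,"ty":0,"tz":30,"wx":0,"wy":0,"wz":0},
  {"tx":0,"ty":0,"tz":55,"wx":0,"wy":0,"wz":0},
  {"tx":0,"ty":0,"tz":64,"wx":0,"wy":0,"wz":0},
  {"tx":0,"ty":0,"tz":64,"wx":0,"wy":0,"wz":0},
])

```text
time: 5.35
eef_pos: [0.4646, -0.0586, 0.2554]
tcp_rot: [-0.707, 0.708, 0.001, -0.0]
contact_force: [1.5, -0.6, 0.2]
opening: 0.648
```

Emit:
apply_moves([
  {"tx":0,"ty":0,"tz":0,"wx":0,"wy":0,"wz":0},
  {"tx":0,"ty":0,"tz":0,"wx":0,"wy":0,"wz":0},
  {"tx":0,"ty":0,"tz":0,"wx":0,"wy":0,"wz":0},
  {"tx":0,"ty":0,"tz":0,"wx":0,"wy":0,"wz":0},
  {"tx":0,"ty":0,"tz":0,"wx":0,"wy":0,"wz":0},
], hand=0)

```text
time: 5.85
eef_pos: [0.4655, -0.0582, 0.2575]
tcp_rot: [0.707, -0.707, 0.002, -0.001]
contact_force: [-0.8, -1.1, 6.1]
opening: 0.313
```

Run:
```python
from h import *
a=dict(np.load("w2.npz"));b=dict(np.load("w3.npz"));c=dict(np.load("w4.npz"))
print(tri([(a,(128.5,232.5)),(b,(12,200)),(c,(122,246))]),plane(c,(122,246),.124),plane(c,(254,222),.124))
c=cam("wrist","w5.png");s=readout.get_state()
print(s["time"],s["eef_pos"],s["opening"],s["contact_force"])
```

```text
[0.45011369 0.02231988 0.12687059] [0.45014708 0.02381353 0.124     ] [ 0.46583534 -0.05689557  0.124     ]
5.9 [ 0.46548296 -0.05820374  0.25752024] 0.3166915604390529 [-0.43576713 -0.65521823  6.0320771 ]
```

View pics/w5.png

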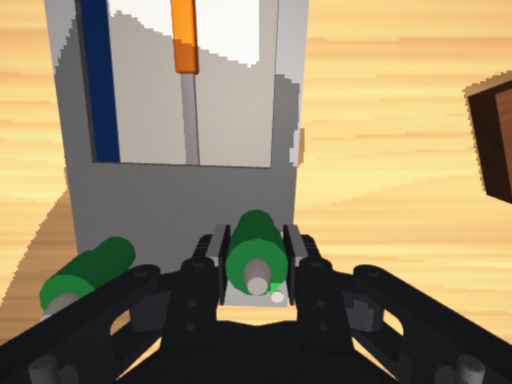

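Emit:
apply_moves([
  {"tx":0,"ty":0,"tz":-25,"wx":0,"wy":0,"wz":0},
  {"tx":10,"ty":-3,"tz":-50,"wx":0,"wy":0,"wz":0},
  {"tx":40,"ty":-11,"tz":-60,"wx":0,"wy":0,"wz":0},
  {"tx":82,"ty":-23,"tz":-60,"wx":0,"wy":0,"wz":0},
  {"tx":126,"ty":-35,"tz":-60,"wx":0,"wy":0,"wz":0},
  {"tx":170,"ty":-48,"tz":-60,"wx":0,"wy":0,"wz":0},
  {"tx":212,"ty":-60,"tz":-60,"wx":0,"wy":0,"wz":0},
  {"tx":242,"ty":-68,"tz":-50,"wx":0,"wy":0,"wz":0},
  {"tx":256,"ty":-72,"tz":-30,"wx":0,"wy":0,"wz":0},
  {"tx":256,"ty":-72,"tz":-20,"wx":0,"wy":0,"wz":0},
  {"tx":256,"ty":-72,"tz":-20,"wx":0,"wy":0,"wz":0},
  {"tx":256,"ty":-72,"tz":-20,"wx":0,"wy":0,"wz":0},
])

```text
time: 7.1
eef_pos: [0.5364, -0.3128, 0.2755]
tcp_rot: [0.707, -0.707, -0.001, -0.0]
contact_force: [0.6, 0.5, -0.8]
opening: 0.317
```

Run:
```python
from h import *
c=cam("wrist","w6.png");s=readout.get_state()
np.savez("w6.npz",**c);print(s["time"],s["eef_pos"],s["opening"],s["contact_force"])
```

```text
7.15 [ 0.53669759 -0.3128856   0.2762833 ] 0.3127356867314357 [ 0.74420039 -1.03046505 -0.67453926]
```

View pics/w6.png

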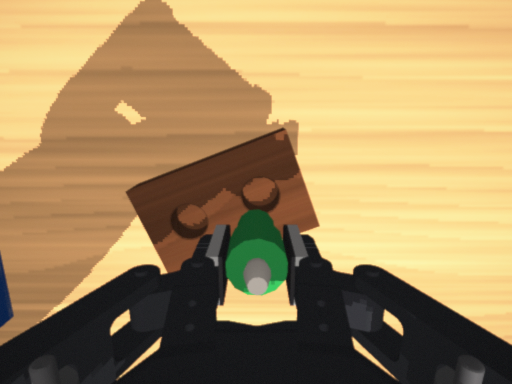

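Run:
```python
from h import *
c=dict(np.load("w6.npz"))
print(plane(c,(260,191),.026),plane(c,(190,220),.026),proj(c,[.5374,-.3143,.026]),proj(c,[.516,-.2592,.026]))
for z in(.0805,.1045): print(proj(c,[.5367,-.3129,z]))
```

```text
[ 0.54112314 -0.31488213  0.026     ] [ 0.51737268 -0.26001347  0.026     ] [259.21906321 195.67262786] [189.06693687 221.63374773]
[257.51999406 222.97645166]
[257.60408579 240.38509757]
```

Run:
```python
from h import *
c=dict(np.load("w6.npz"));im=c["im"][:,:,::-1].copy()
im=cv2.resize(im[120:300,110:340],None,fx=3.4,fy=3.3,interpolation=cv2.INTER_CUBIC)
for X in([.5374,-.3143],[.516,-.2592]):
    p=np.array([proj(c,[X[0]+.0145*np.cos(a),X[1]+.0145*np.sin(a),.026]) for a in np.linspace(0,6.28,40)])
    cv2.polylines(im,[((p-[110,120])*[3.4,3.3]).astype(np.int32)],True,(0,255,255),1)
cv2.imwrite("pics/w6z.png",im)
```

```text
(no output)
```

View pics/w6z.png

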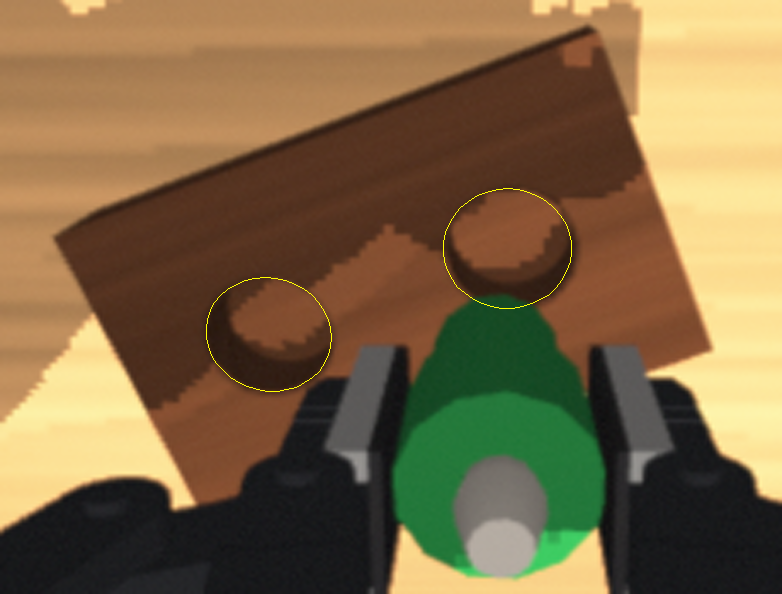

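The predicted rim circles match the two pockets. Lowering.

Emit:
apply_moves([
  {"tx":1,"ty":0,"tz":30,"wx":0,"wy":0,"wz":0},
  {"tx":1,"ty":0,"tz":50,"wx":0,"wy":0,"wz":0},
  {"tx":1,"ty":0,"tz":65,"wx":0,"wy":0,"wz":0},
  {"tx":1,"ty":0,"tz":74,"wx":0,"wy":0,"wz":0},
  {"tx":1,"ty":0,"tz":74,"wx":0,"wy":0,"wz":0},
  {"tx":1,"ty":0,"tz":74,"wx":0,"wy":0,"wz":0},
])

```text
time: 7.75
eef_pos: [0.537, -0.3149, 0.2026]
tcp_rot: [0.707, -0.707, 0.001, -0.0]
contact_force: [-1.0, -0.6, 0.6]
opening: 0.313
```

Released, then raise and look.

Emit:
apply_moves([
  {"tx":0,"ty":0,"tz":0,"wx":0,"wy":0,"wz":0},
  {"tx":0,"ty":0,"tz":0,"wx":0,"wy":0,"wz":0},
  {"tx":0,"ty":0,"tz":0,"wx":0,"wy":0,"wz":0},
  {"tx":0,"ty":0,"tz":-30,"wx":0,"wy":0,"wz":0},
  {"tx":0,"ty":0,"tz":-75,"wx":0,"wy":0,"wz":0},
  {"tx":0,"ty":0,"tz":-120,"wx":0,"wy":0,"wz":0},
  {"tx":0,"ty":0,"tz":-120,"wx":0,"wy":0,"wz":0},
  {"tx":0,"ty":0,"tz":-120,"wx":0,"wy":0,"wz":0},
], hand=0.6)

```text
time: 8.55
eef_pos: [0.5369, -0.3152, 0.3239]
tcp_rot: [-0.707, 0.707, -0.002, 0.0]
contact_force: [-0.3, -0.6, -1.1]
opening: 0.598
```

Run:
```python
from h import *
c=cam("wrist","w7.png");s=readout.get_state()
np.savez("w7.npz",**c);print(s["time"],s["eef_pos"],s["opening"])
print(proj(c,[.5374,-.3143,.068]))
delta([.450,.0233,.32],down(-np.pi/2))
```

```text
8.6 [ 0.5363829  -0.31477296  0.32172969] 0.6037091044603226
[254.96301942 195.10303143]
t [-338.1   86.5    1.7] w [-0.0001 -0.     -0.0002] n>= 7
```

View pics/w7.png

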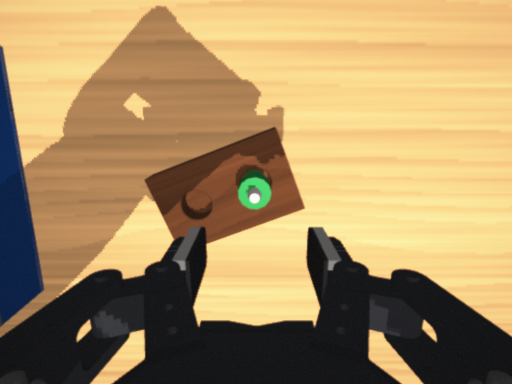

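Valve one is seated: its nipple shows at (254,197) against a predicted (255,195). On to the second.

Emit:
apply_moves([
  {"tx":-45,"ty":11,"tz":0,"wx":0,"wy":0,"wz":0},
  {"tx":-90,"ty":23,"tz":0,"wx":0,"wy":0,"wz":0},
  {"tx":-136,"ty":35,"tz":0,"wx":0,"wy":0,"wz":0},
  {"tx":-182,"ty":47,"tz":0,"wx":0,"wy":0,"wz":0},
  {"tx":-228,"ty":59,"tz":0,"wx":0,"wy":0,"wz":0},
  {"tx":-274,"ty":71,"tz":0,"wx":0,"wy":0,"wz":0},
  {"tx":-318,"ty":82,"tz":0,"wx":0,"wy":0,"wz":0},
  {"tx":-338,"ty":87,"tz":2,"wx":0,"wy":0,"wz":0},
  {"tx":-338,"ty":87,"tz":2,"wx":0,"wy":0,"wz":0},
  {"tx":-338,"ty":87,"tz":2,"wx":0,"wy":0,"wz":0},
  {"tx":-338,"ty":87,"tz":2,"wx":0,"wy":0,"wz":0},
])

```text
time: 9.7
eef_pos: [0.4498, 0.0223, 0.3191]
tcp_rot: [-0.707, 0.708, 0.0, -0.0]
contact_force: [-0.3, -0.1, 0.5]
opening: 0.603
```

Run:
```python
from h import *
c=cam("wrist","w8.png");s=readout.get_state()
np.savez("w8.npz",**c);print(s["time"],s["eef_pos"],s["opening"],s["qpos"])
print(proj(c,[.450,.0233,.124]))
delta([.450,.0233,.257],down(-np.pi/2))
```

```text
9.75 [0.44996381 0.02210916 0.31929718] 0.5998911881269341 [-1.76753722e-01 -1.31857750e-01  2.18590145e+00 -2.38106843e-04
  1.08836500e+00  1.39595569e+00]
[255.31707222 222.95198737]
t [-1.2 -0.1 62.3] w [ 0.0008 -0.0001 -0.0018] n>= 2
```

View pics/w8.png

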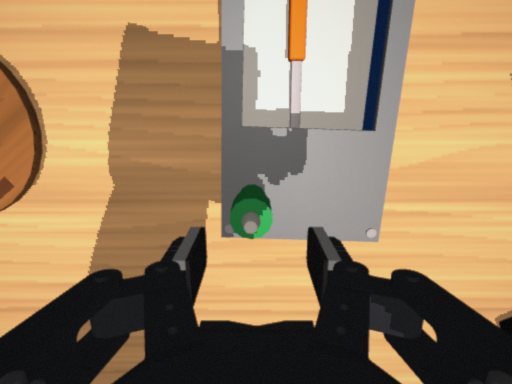

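Emit:
apply_moves([
  {"tx":-3,"ty":0,"tz":30,"wx":0,"wy":0,"wz":0},
  {"tx":-3,"ty":0,"tz":55,"wx":0,"wy":0,"wz":0},
  {"tx":-3,"ty":0,"tz":63,"wx":0,"wy":0,"wz":0},
  {"tx":-3,"ty":0,"tz":63,"wx":0,"wy":0,"wz":0},
])

```text
time: 10.15
eef_pos: [0.4494, 0.0254, 0.2554]
tcp_rot: [-0.707, 0.708, 0.001, -0.001]
contact_force: [0.2, 0.6, -0.5]
opening: 0.603
```

Emit:
apply_moves([
  {"tx":0,"ty":0,"tz":0,"wx":0,"wy":0,"wz":0},
  {"tx":0,"ty":0,"tz":0,"wx":0,"wy":0,"wz":0},
  {"tx":0,"ty":0,"tz":0,"wx":0,"wy":0,"wz":0},
  {"tx":0,"ty":0,"tz":0,"wx":0,"wy":0,"wz":0},
  {"tx":0,"ty":0,"tz":0,"wx":0,"wy":0,"wz":0},
], hand=0)

```text
time: 10.65
eef_pos: [0.4504, 0.0259, 0.2582]
tcp_rot: [0.707, -0.707, 0.001, -0.001]
contact_force: [0.8, -1.8, 5.3]
opening: 0.315
```

Run:
```python
from h import *
delta([.516,-.2592,.30],down(-np.pi/2))
```

```text
t [285.2 -65.7 -41.3] w [-0.0031 -0.001   0.0001] n>= 6
```

Emit:
apply_moves([
  {"tx":0,"ty":0,"tz":-25,"wx":0,"wy":0,"wz":0},
  {"tx":10,"ty":-3,"tz":-50,"wx":0,"wy":0,"wz":0},
  {"tx":45,"ty":-11,"tz":-60,"wx":0,"wy":0,"wz":0},
  {"tx":90,"ty":-21,"tz":-60,"wx":0,"wy":0,"wz":0},
  {"tx":136,"ty":-32,"tz":-60,"wx":0,"wy":0,"wz":0},
  {"tx":182,"ty":-42,"tz":-60,"wx":0,"wy":0,"wz":0},
  {"tx":228,"ty":-53,"tz":-60,"wx":0,"wy":0,"wz":0},
  {"tx":266,"ty":-61,"tz":-55,"wx":0,"wy":0,"wz":0},
  {"tx":285,"ty":-66,"tz":-40,"wx":0,"wy":0,"wz":0},
  {"tx":285,"ty":-66,"tz":-25,"wx":0,"wy":0,"wz":0},
  {"tx":285,"ty":-66,"tz":-20,"wx":0,"wy":0,"wz":0},
  {"tx":285,"ty":-66,"tz":-20,"wx":0,"wy":0,"wz":0},
])

```text
time: 11.85
eef_pos: [0.5149, -0.2574, 0.2747]
tcp_rot: [0.707, -0.707, -0.002, 0.0]
contact_force: [0.7, -0.5, 0.1]
opening: 0.317
```

Emit:
apply_moves([
  {"tx":0,"ty":0,"tz":0,"wx":0,"wy":0,"wz":0},
  {"tx":0,"ty":0,"tz":0,"wx":0,"wy":0,"wz":0},
])

```text
time: 12.05
eef_pos: [0.5159, -0.2581, 0.2776]
tcp_rot: [0.707, -0.707, 0.001, -0.0]
contact_force: [0.7, -0.3, -0.2]
opening: 0.319
```

Run:
```python
from h import *
c=cam("wrist","w9.png");s=readout.get_state()
print(s["time"],s["eef_pos"],s["opening"])
im=c["im"][:,:,::-1].copy()
for X in([.5374,-.3143],[.516,-.2592]):
    p=np.array([proj(c,[X[0]+.0145*np.cos(a),X[1]+.0145*np.sin(a),.026]) for a in np.linspace(0,6.28,40)])
    cv2.polylines(im,[p.astype(np.int32)],True,(0,255,255),1)
cv2.imwrite("pics/w9z.png",cv2.resize(im[100:330,120:400],None,fx=2.6,fy=2.6,interpolation=cv2.INTER_CUBIC))
delta([.516,-.2592,.203],down(-np.pi/2))
```

```text
12.1 [ 0.51587723 -0.25824093  0.27772245] 0.3165760114383257
t [ 0.9 -0.  74.7] w [-0.0013 -0.0009  0.0009] n>= 2
```

View pics/w9z.png

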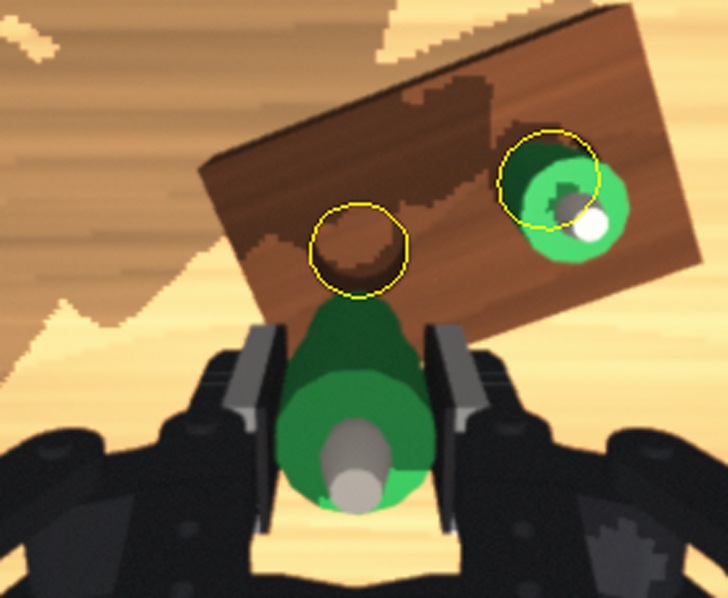

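Emit:
apply_moves([
  {"tx":1,"ty":0,"tz":30,"wx":0,"wy":0,"wz":0},
  {"tx":1,"ty":0,"tz":50,"wx":0,"wy":0,"wz":0},
  {"tx":1,"ty":0,"tz":65,"wx":0,"wy":0,"wz":0},
  {"tx":1,"ty":0,"tz":75,"wx":0,"wy":0,"wz":0},
  {"tx":1,"ty":0,"tz":75,"wx":0,"wy":0,"wz":0},
  {"tx":1,"ty":0,"tz":75,"wx":0,"wy":0,"wz":0},
])

```text
time: 12.7
eef_pos: [0.5159, -0.2599, 0.2021]
tcp_rot: [-0.707, 0.707, -0.0, 0.0]
contact_force: [0.8, -0.4, -1.3]
opening: 0.318
```

Emit:
apply_moves([
  {"tx":0,"ty":0,"tz":0,"wx":0,"wy":0,"wz":0},
  {"tx":0,"ty":0,"tz":0,"wx":0,"wy":0,"wz":0},
  {"tx":0,"ty":0,"tz":0,"wx":0,"wy":0,"wz":0},
  {"tx":0,"ty":0,"tz":-30,"wx":0,"wy":0,"wz":0},
  {"tx":0,"ty":0,"tz":-75,"wx":0,"wy":0,"wz":0},
  {"tx":0,"ty":0,"tz":-120,"wx":0,"wy":0,"wz":0},
  {"tx":0,"ty":0,"tz":-120,"wx":0,"wy":0,"wz":0},
  {"tx":0,"ty":0,"tz":-120,"wx":0,"wy":0,"wz":0},
], hand=0.45)

```text
time: 13.5
eef_pos: [0.5158, -0.2601, 0.3236]
tcp_rot: [-0.707, 0.707, -0.002, 0.0]
contact_force: [-0.3, 0.4, -0.9]
opening: 0.448
```

Run:
```python
from h import *
c=cam("wrist","w10.png");s=readout.get_state()
np.savez("w10.npz",**c);print(s["time"],s["eef_pos"],s["opening"])
print(proj(c,[.5374,-.3143,.068]),proj(c,[.516,-.2592,.068]))
```

```text
13.55 [ 0.51530327 -0.25969852  0.32145108] 0.45210424394250115
[326.64438754 168.90238025] [255.10368075 195.57680219]
```

View pics/w10.png

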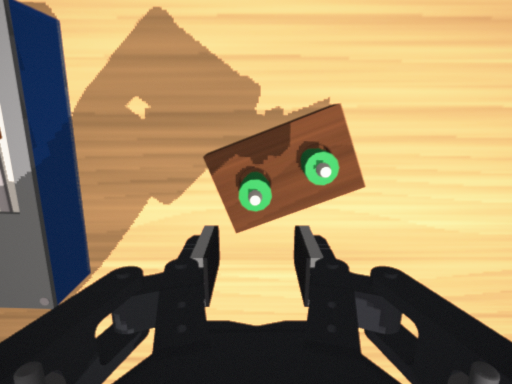

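Both valves are seated: nipples at (255,198) and (326,171), as predicted. Next I'll view the spoon from above the hatch.

Emit:
apply_moves([
  {"tx":-45,"ty":-9,"tz":-4,"wx":0,"wy":0,"wz":0},
  {"tx":-90,"ty":-18,"tz":-8,"wx":0,"wy":0,"wz":0},
  {"tx":-136,"ty":-28,"tz":-12,"wx":0,"wy":0,"wz":0},
  {"tx":-182,"ty":-37,"tz":-16,"wx":0,"wy":0,"wz":0},
  {"tx":-228,"ty":-46,"tz":-20,"wx":0,"wy":0,"wz":0},
  {"tx":-247,"ty":-48,"tz":-20,"wx":0,"wy":0,"wz":0},
  {"tx":-247,"ty":-48,"tz":-20,"wx":0,"wy":0,"wz":0},
  {"tx":-247,"ty":-48,"tz":-20,"wx":0,"wy":0,"wz":0},
  {"tx":-247,"ty":-48,"tz":-20,"wx":0,"wy":0,"wz":0},
  {"tx":-247,"ty":-48,"tz":-20,"wx":0,"wy":0,"wz":0},
], hand=0.3)

```text
time: 14.55
eef_pos: [0.5635, -0.0142, 0.3411]
tcp_rot: [-0.706, 0.708, 0.0, -0.0]
contact_force: [1.1, 0.5, 0.2]
opening: 0.303
```

Run:
```python
from h import *
c=cam("wrist","w11.png");s=readout.get_state()
np.savez("w11.npz",**c);print(s["time"],s["eef_pos"],s["opening"])
cv2.imwrite("pics/w11z.png",cv2.resize(c["im"][0:290,110:400,::-1],None,fx=2,fy=2,interpolation=cv2.INTER_CUBIC))
d=det("wrist","spoon",.2);print([(x["confidence"],x["uv"]) for x in d])
im=c["im"].astype(int)
m=((im[:,:,0]>im[:,:,2]+100)&(im[:,:,1]<.65*im[:,:,0])).astype(np.uint8);m[260:]=0
n,l,st,ce=cv2.connectedComponentsWithStats(m);i=1+np.argmax(st[1:,4]);print(st[i],ce[i])
pts=np.argwhere(l==i)[:,::-1].astype(np.float32);r=cv2.minAreaRect(pts);b=cv2.boxPoints(r);print(b)
print([plane(c,p,.019).round(4) for p in b])
```

```text
14.6 [ 0.56353464 -0.01410984  0.34130243] 0.3036181869351315
[(0.91, [254.1, 168.5])]
[   0  186   36   74 1904] [ 14.47321429 230.71060924]
[[-2.2349805e-15  1.8600000e+02]
 [ 3.5000000e+01  1.8600000e+02]
 [ 3.5000000e+01  2.5900000e+02]
 [ 0.0000000e+00  2.5900000e+02]]
[array([0.5534, 0.2463, 0.019 ]), array([0.5533, 0.2108, 0.019 ]), array([0.4714, 0.227 , 0.019 ]), array([0.4714, 0.2651, 0.019 ])]
```

View pics/w11z.png

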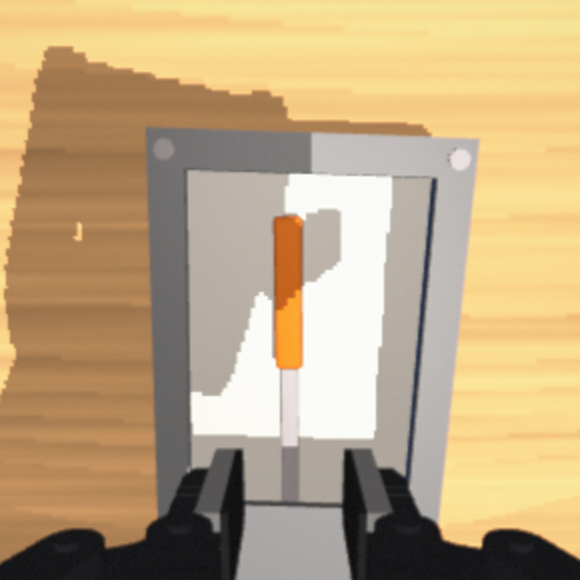

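Run:
```python
from h import *
c=dict(np.load("w11.npz"));a=dict(np.load("w2.npz"))
for n,uv,z in[("end",(254,108),.019),("start",(254.5,184.5),.019),("stem",(255,250),.0145),("HTL",(203.5,84.5),.062),("HTR",(328.5,89),.062),("left@row150",(204,150),.062),("right@150",(110+432/2,150),.062),("left@200",(110+190/2,200),.062),("Hnear",(255,251.5),.062),("CTL",(183.5,63.5),.062),("CTR",(349,69.5),.062)]:
    print(n,plane(c,uv,z).round(4))
for n,u,v in[("end",(90+178/2,51.5),(254,108)),("start",(90+187/2,117.5),(254.5,184.5)),("HTL",(90+73/2,23.5),(203.5,84.5))]:
    X=tri([(a,u),(c,v)]);print(n,X.round(4),(proj(a,X)-u).round(1))
```

```text
end [ 0.6292 -0.0115  0.019 ]
start [ 0.5546 -0.0117  0.019 ]
stem [ 0.4796 -0.012   0.0145]
HTL [0.6472 0.028  0.062 ]
HTR [ 0.6437 -0.0709  0.062 ]
left@row150 [0.5954 0.03   0.062 ]
right@150 [ 0.5953 -0.0719  0.062 ]
left@200 [0.5517 0.0313 0.062 ]
Hnear [ 0.5021 -0.0123  0.062 ]
CTL [0.6626 0.0427 0.062 ]
CTR [ 0.6581 -0.086   0.062 ]
end [ 0.629  -0.0113  0.0142] [ 0.2 -0.2]
start [ 0.5543 -0.0119  0.017 ] [-0.1  0.1]
HTL [0.6472 0.0287 0.0589] [ 0.2 -0.2]
```

Emit:
apply_moves([
  {"tx":0,"ty":-12,"tz":40,"wx":0,"wy":0,"wz":0},
  {"tx":0,"ty":-12,"tz":80,"wx":0,"wy":0,"wz":0},
  {"tx":0,"ty":-12,"tz":105,"wx":0,"wy":0,"wz":0},
  {"tx":0,"ty":-12,"tz":120,"wx":0,"wy":0,"wz":0},
  {"tx":0,"ty":-12,"tz":135,"wx":0,"wy":0,"wz":0},
  {"tx":0,"ty":-12,"tz":135,"wx":0,"wy":0,"wz":0},
])

```text
time: 15.25
eef_pos: [0.5751, -0.0131, 0.2052]
tcp_rot: [-0.707, 0.707, 0.001, -0.001]
contact_force: [0.5, 0.1, -0.2]
opening: 0.302
```

Run:
```python
from h import *
c=cam("wrist","w12.png");s=readout.get_state()
np.savez("w12.npz",**c);print(s["time"],s["eef_pos"],s["opening"],s["contact_force"])
```

```text
15.3 [ 0.5757301  -0.01311054  0.20657896] 0.2974079553668113 [ 0.46052948 -0.65372582  0.12588278]
```

View pics/w12.png

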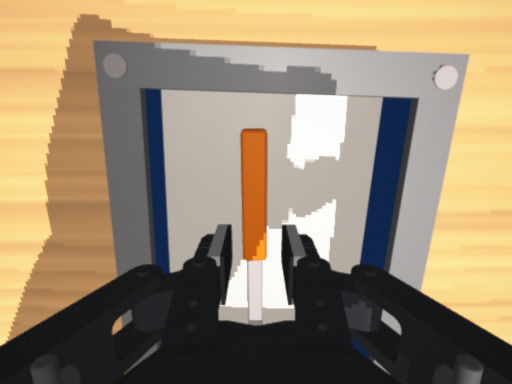

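Emit:
apply_moves([
  {"tx":0,"ty":0,"tz":8,"wx":0,"wy":0,"wz":0},
  {"tx":0,"ty":0,"tz":16,"wx":0,"wy":0,"wz":0},
  {"tx":0,"ty":0,"tz":24,"wx":0,"wy":0,"wz":0},
  {"tx":0,"ty":0,"tz":24,"wx":0,"wy":0,"wz":0},
  {"tx":0,"ty":0,"tz":24,"wx":0,"wy":0,"wz":0},
])

```text
time: 15.8
eef_pos: [0.5764, -0.0147, 0.1834]
tcp_rot: [0.707, -0.707, 0.002, 0.001]
contact_force: [0.1, -8.9, 0.1]
opening: 0.298
```

The left finger's back touches the hatch edge at 9 N. I'll shift 2 mm to the right and close, which narrows the fingers.

Emit:
apply_moves([
  {"tx":2,"ty":0,"tz":0,"wx":0,"wy":0,"wz":0},
  {"tx":2,"ty":0,"tz":0,"wx":0,"wy":0,"wz":0},
  {"tx":2,"ty":0,"tz":0,"wx":0,"wy":0,"wz":0},
  {"tx":2,"ty":0,"tz":0,"wx":0,"wy":0,"wz":0},
  {"tx":2,"ty":0,"tz":0,"wx":0,"wy":0,"wz":0},
  {"tx":2,"ty":0,"tz":0,"wx":0,"wy":0,"wz":0},
], hand=0, force=70)

```text
time: 16.4
eef_pos: [0.5761, -0.015, 0.1833]
tcp_rot: [0.707, -0.707, 0.001, -0.0]
contact_force: [0.9, -2.6, 4.1]
opening: 0.136
```

Run:
```python
from h import *
c=cam("wrist","w13.png");s=readout.get_state()
np.savez("w13.npz",**c);print(s["time"],s["eef_pos"],s["opening"],s["contact_force"],s["wrist_torque"],s["qpos"])
```

```text
16.45 [ 0.57606597 -0.01501766  0.18330413] 0.1378503052328132 [ 0.93904614 -1.21844671  3.93795652] [-0.32757117 -0.11026101  0.01464503] [-2.02029197e-01  3.54540203e-01  1.94482975e+00 -3.56677826e-04
  8.40501783e-01  1.36886222e+00]
```

View pics/w13.png

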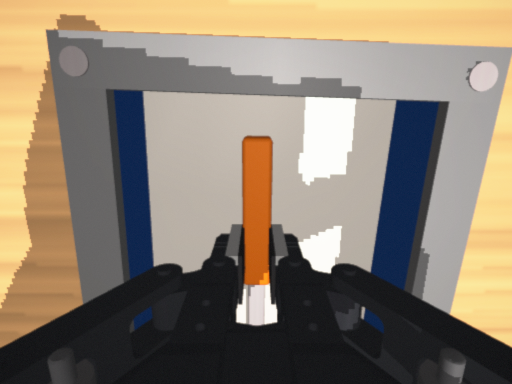

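```bash
cat > fk.py <<'E'
import numpy as np
from scipy.optimize import lsq_linear,least_squares
D=[(.2863,1.5767,.675,.4047),(-.0958404,1.95931,np.hypot(.50157,.09284),.42047),(-.128656,2.063439,np.hypot(.45114,.16867),.38068),(-.131858,2.185901,np.hypot(.44996,.02211),.3193),(.35454,1.94483,np.hypot(.57607,.01502),.1833)]
A=[];b=[]
for q2,q3,r,z in D:
    s=q2+q3
    A+=[[1,0,np.sin(q2),np.cos(q2),np.sin(s),np.cos(s)],[0,1,np.cos(q2),-np.sin(q2),np.cos(s),-np.sin(s)]];b+=[r,z]
A=np.array(A);b=np.array(b)
x,res,rk,sv=np.linalg.lstsq(A,b,rcond=None)
if __name__=="__main__":
    print(x.round(4),rk,sv.round(3),(A@x-b).round(4))
E
python3 fk.py
```

```text
[9.700e-03 1.669e-01 4.360e-01 5.000e-04 5.706e-01 1.660e-02] 6 [3.848 3.848 0.354 0.354 0.256 0.256] [-0.      0.      0.     -0.0001  0.      0.     -0.      0.      0.
 -0.    ]
```

```bash
cat > sim.py <<'E'
import numpy as np
from fk import x as P
from scipy.optimize import fsolve
a,z0,A,B,C,Dd=P
G=.0468            # grasp at spoon x
th=lambda v:np.array([np.cos(v),np.sin(v)])
tcp0=np.array([.5761,.1833]); sp0=np.array([.5290,.005]) # spoon origin
off=tcp0-sp0
def rot(v): return np.array([[np.cos(v),-np.sin(v)],[np.sin(v),np.cos(v)]])
def ik(tcp,t,d):
    w=tcp-d*np.array([np.sin(t),-np.cos(t)]); wd=w+np.array([0,-d]) # equivalent down-TCP
    r=np.hypot(wd[0],.015)
    f=lambda q:[a+A*np.sin(q[0])+B*np.cos(q[0])+C*np.sin(q[0]+q[1])+Dd*np.cos(q[0]+q[1])-r,z0+A*np.cos(q[0])-B*np.sin(q[0])+C*np.cos(q[0]+q[1])-Dd*np.sin(q[0]+q[1])-wd[1]]
    q,i,ok,m=fsolve(f,[.35,1.94],full_output=1);return q,np.pi-t-q.sum(),ok==1
def pose(tip,t):   # tip = underside bowl end; returns spoon origin, TCP
    o=np.array(tip)+rot(t)@[.1,0];return o,o+rot(t)@off
def clear(tip,t):
    o,T=pose(tip,t);R=rot(t)
    S=[]
    for xs,zs in((np.linspace(-.1,-.07,16),(0,.014)),(np.linspace(-.07,.025,60),(.0045,.0095)),(np.linspace(.025,.1,40),(0,.014))):
        for z in zs: S+=[o+R@[q,z] for q in xs]
    # gripper body, fingers in tool frame: forward dir f=(sin t,-cos t), ydir=-(cos t, sin t)
    f=np.array([np.sin(t),-np.cos(t)]);y=-th(t);Bd=[T+f*.101+y*k for k in np.linspace(-.0425,.0425,30)]+[T+f*k+y*.0425 for k in np.linspace(0,.101,20)]+[T+f*k+y*s for k in np.linspace(.101,.173,30) for s in(-.014,.014)]
    def dist(p):
        m=9
        m=min(m,p[1]-.005 if p[1]<.05 and p[0]<.655 else 9)
        for x0,x1 in((.408,.5025),(.644,.661)):
            dx=max(x0-p[0],p[0]-x1);dz=max(.057-p[1],p[1]-.062)
            m=min(m,max(dx,dz) if max(dx,dz)<0 or min(dx,dz)<0 else np.hypot(dx,dz))
        if p[1]<.06: m=min(m,.65-p[0],p[0]-.414)
        return m
    return min(map(dist,S)),min(map(dist,Bd)),T
if __name__=="__main__":
    W=[(0,0,0),(0,4,0),(2,5,.1),(5,6,.2),(8,7,.3),(12,8,.4),(17,10,.5),(22,12,.55),(40,23,.57),(57,34,.57),(74,45,.57),(91,56,.57),(108,67,.57),(125,78,.57),(125,98,.57),(125,115,.57)]
    for dx,dz,t in W:
        s,g,T=clear((.429+dx/1e3,.005+dz/1e3),t)
        print((dx,dz,t),"spoon",round(s*1e3,1),"grip",round(g*1e3,1),"TCP",T.round(3),[ (round(ik(T,t,d)[1],2),ik(T,t,d)[2],ik(T,t,d)[0].round(2)) for d in(.08,.16)])
E
python3 sim.py
```

```text
(0, 0, 0) spoon 0.0 grip 5.3 TCP [0.576 0.183] [(np.float64(0.84), True, array([0.35, 1.94])), (np.float64(0.84), True, array([0.35, 1.94]))]
(0, 4, 0) spoon 4.0 grip 9.3 TCP [0.576 0.187] [(np.float64(0.85), True, array([0.35, 1.94])), (np.float64(0.85), True, array([0.35, 1.94]))]
(2, 5, 0.1) spoon 5.0 grip 23.6 TCP [0.56  0.202] [(np.float64(0.76), True, array([0.28, 2.  ])), (np.float64(0.76), True, array([0.26, 2.02]))]
(5, 6, 0.2) spoon 6.0 grip 37.6 TCP [0.543 0.215] [(np.float64(0.67), True, array([0.21, 2.06])), (np.float64(0.66), True, array([0.18, 2.1 ]))]
(8, 7, 0.3) spoon 7.0 grip 54.7 TCP [0.525 0.226] [(np.float64(0.58), True, array([0.14, 2.12])), (np.float64(0.57), True, array([0.1 , 2.18]))]
(12, 8, 0.4) spoon 7.1 grip 57.4 TCP [0.507 0.235] [(np.float64(0.49), True, array([0.08, 2.18])), (np.float64(0.47), True, array([0.02, 2.25]))]
(17, 10, 0.5) spoon 0.6 grip 61.0 TCP [0.49  0.242] [(np.float64(0.39), True, array([0.02, 2.23])), (np.float64(0.37), True, array([-0.05,  2.32]))]
(22, 12, 0.55) spoon -1.5 grip 65.7 TCP [0.483 0.246] [(np.float64(0.35), True, array(
[... 575 characters left out ...]
[(np.float64(0.43), True, array([0.06, 2.09])), (np.float64(0.4), True, array([-0.02,  2.2 ]))]
(108, 67, 0.57) spoon 34.7 grip 86.3 TCP [0.565 0.301] [(np.float64(0.45), True, array([0.08, 2.04])), (np.float64(0.42), True, array([0.  , 2.15]))]
(125, 78, 0.57) spoon 54.8 grip 97.3 TCP [0.582 0.312] [(np.float64(0.47), True, array([0.1, 2. ])), (np.float64(0.44), True, array([0.02, 2.11]))]
(125, 98, 0.57) spoon 65.8 grip 117.3 TCP [0.582 0.332] [(np.float64(0.51), True, array([0.07, 1.98])), (np.float64(0.49), True, array([-0.01,  2.09]))]
(125, 115, 0.57) spoon 77.6 grip 134.3 TCP [0.582 0.349] [(np.float64(0.55), True, array([0.05, 1.97])), (np.float64(0.52), True, array([-0.03,  2.08]))]
```

Run:
```python
from sim import *
for W in [[(0,4,0),(4,5,.08),(8,6,.16),(14,7,.24),(20,8,.32),(27,10,.40),(34,11,.46),(42,12,.50),(55,18,.50),(68,24,.50),(85,33,.50),(100,42,.50),(115,52,.5),(125,66,.5),(130,85,.5),(130,115,.5)]]:
    for dx,dz,t in W:
        s,g,T=clear((.429+dx/1e3,.005+dz/1e3),t)
        print((dx,dz,t),"spoon",round(s*1e3,1),"grip",round(g*1e3,1),"TCP",T.round(3),round(ik(T,t,.16)[1],2),"shift fromTCP0 ty",((tcp0[0]-T[0])*1e3).round(),"tz",((tcp0[1]-T[1])*1e3).round())
```

```text
(0, 4, 0) spoon 4.0 grip 9.3 TCP [0.576 0.187] 0.85 shift fromTCP0 ty 0.0 tz -4.0
(4, 5, 0.08) spoon 5.0 grip 20.9 TCP [0.565 0.199] 0.78 shift fromTCP0 ty 11.0 tz -16.0
(8, 6, 0.16) spoon 6.0 grip 32.4 TCP [0.554 0.21 ] 0.7 shift fromTCP0 ty 22.0 tz -27.0
(14, 7, 0.24) spoon 6.7 grip 43.8 TCP [0.544 0.22 ] 0.63 shift fromTCP0 ty 33.0 tz -37.0
(20, 8, 0.32) spoon 8.0 grip 44.3 TCP [0.533 0.229] 0.55 shift fromTCP0 ty 44.0 tz -45.0
(27, 10, 0.4) spoon 10.0 grip 46.5 TCP [0.522 0.237] 0.48 shift fromTCP0 ty 54.0 tz -53.0
(34, 11, 0.46) spoon 9.7 grip 49.4 TCP [0.516 0.241] 0.42 shift fromTCP0 ty 60.0 tz -58.0
(42, 12, 0.5) spoon 10.5 grip 50.3 TCP [0.515 0.244] 0.38 shift fromTCP0 ty 61.0 tz -61.0
(55, 18, 0.5) spoon 7.4 grip 47.8 TCP [0.528 0.25 ] 0.39 shift fromTCP0 ty 48.0 tz -67.0
(68, 24, 0.5) spoon 7.9 grip 48.3 TCP [0.541 0.256] 0.4 shift fromTCP0 ty 35.0 tz -73.0
(85, 33, 0.5) spoon 8.2 grip 47.2 TCP [0.558 0.265] 0.42 shift fromTCP0 ty 18.0 tz -82.0
(100, 42, 0.5) spoon 19.8 grip 53.5 TCP [0.573 0.274] 0.45 shift fromTCP0 ty 3.0 tz -91.0
(115, 52, 0.5) spoon 35.5 grip 63.5 TCP [0.588 0.284] 0.47 shift fromTCP0 ty -12.0 tz -101.0
(125, 66, 0.5) spoon 49.6 grip 77.8 TCP [0.598 0.298] 0.5 shift fromTCP0 ty -22.0 tz -115.0
(130, 85, 0.5) spoon 63.1 grip 97.2 TCP [0.603 0.317] 0.54 shift fromTCP0 ty -27.0 tz -134.0
(130, 115, 0.5) spoon 81.0 grip 127.1 TCP [0.603 0.347] 0.6 shift fromTCP0 ty -27.0 tz -164.0
```

Emit:
apply_moves([
  {"tx":0,"ty":0,"tz":-4,"wx":0,"wy":0,"wz":0},
  {"tx":0,"ty":5,"tz":-10,"wx":0.04,"wy":0,"wz":0},
  {"tx":0,"ty":11,"tz":-16,"wx":0.08,"wy":0,"wz":0},
  {"tx":0,"ty":16,"tz":-21,"wx":0.12,"wy":0,"wz":0},
  {"tx":0,"ty":22,"tz":-27,"wx":0.16,"wy":0,"wz":0},
  {"tx":0,"ty":27,"tz":-32,"wx":0.2,"wy":0,"wz":0},
  {"tx":0,"ty":33,"tz":-37,"wx":0.24,"wy":0,"wz":0},
  {"tx":0,"ty":33,"tz":-37,"wx":0.24,"wy":0,"wz":0},
  {"tx":0,"ty":33,"tz":-37,"wx":0.24,"wy":0,"wz":0},
])

```text
time: 17.35
eef_pos: [0.542, -0.0146, 0.2189]
tcp_rot: [-0.702, 0.702, -0.083, 0.084]
contact_force: [0.5, -0.1, -0.9]
opening: 0.137
```

Run:
```python
from h import *
s=readout.get_state();print(s["time"],s["eef_pos"],Rn.from_quat(s["tcp_rot"]).as_matrix().round(3),s["opening"],s["contact_force"],s["qpos"])
c=cam("wrist","w14.png");b=cam("scene","s14.png")
cv2.imwrite("pics/s14z.png",cv2.resize(b["im"][120:280,170:340,::-1],None,fx=3.5,fy=3.5,interpolation=cv2.INTER_CUBIC))
```

```text
17.35 [ 0.54202971 -0.01455146  0.21893334] [[-0.    -0.972  0.235]
 [-1.     0.     0.001]
 [-0.001 -0.235 -0.972]] 0.13708596130930514 [ 0.45208125 -0.11782464 -0.945207  ] [-0.2214921   0.19893818  2.0654839   0.08704752  0.64747726  1.28625291]
```

View pics/w14.png

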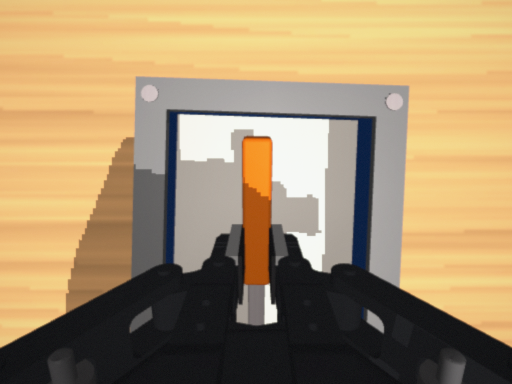

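View pics/s14z.png

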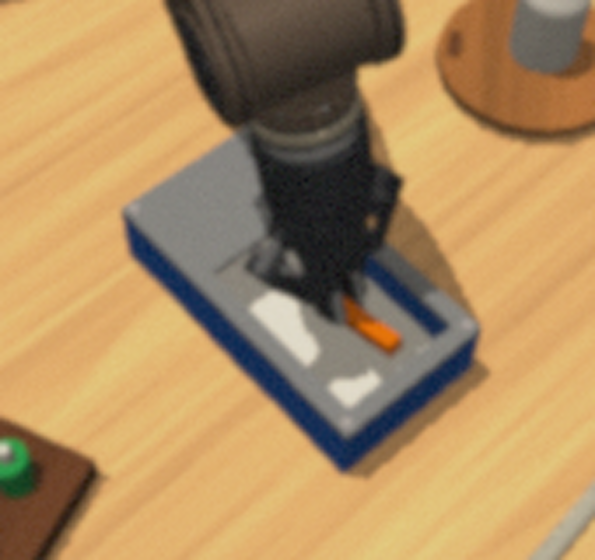

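The spoon is following rigidly: the grip sits at the same pixels, (258,136–283), and contact force is near zero. Next stage.

Run:
```python
from sim import *
T0=pose((.429+.014,.012),.24)[1];t0=.24
for dx,dz,t in [(20,8,.32),(27,10,.40),(34,11,.46),(42,12,.50),(55,18,.50),(68,24,.50),(85,33,.50),(100,42,.50),(115,52,.5),(125,66,.5),(130,85,.5),(130,115,.5)]:
    T=pose((.429+dx/1e3,.005+dz/1e3),t)[1];d=(T-T0)*1e3
    print((dx,dz,t),"ty",(-d@th(t0)).round(1),"tz",(d@[np.sin(t0),-np.cos(t0)]).round(1),"wx",round(t-t0,3))
```

```text
(20, 8, 0.32) ty 8.7 tz -10.7 wx 0.08
(27, 10, 0.4) ty 16.9 tz -21.0 wx 0.16
(34, 11, 0.46) ty 22.1 tz -26.9 wx 0.22
(42, 12, 0.5) ty 22.4 tz -30.0 wx 0.26
(55, 18, 0.5) ty 8.3 tz -32.8 wx 0.26
(68, 24, 0.5) ty -5.7 tz -35.5 wx 0.26
(85, 33, 0.5) ty -24.4 tz -40.2 wx 0.26
(100, 42, 0.5) ty -41.1 tz -45.4 wx 0.26
(115, 52, 0.5) ty -58.0 tz -51.5 wx 0.26
(125, 66, 0.5) ty -71.1 tz -62.7 wx 0.26
(130, 85, 0.5) ty -80.4 tz -80.0 wx 0.26
(130, 115, 0.5) ty -87.6 tz -109.2 wx 0.26
```

Emit:
apply_moves([
  {"tx":0,"ty":4,"tz":-5,"wx":0.04,"wy":0,"wz":0},
  {"tx":0,"ty":9,"tz":-11,"wx":0.08,"wy":0,"wz":0},
  {"tx":0,"ty":13,"tz":-16,"wx":0.12,"wy":0,"wz":0},
  {"tx":0,"ty":17,"tz":-21,"wx":0.16,"wy":0,"wz":0},
  {"tx":0,"ty":22,"tz":-27,"wx":0.22,"wy":0,"wz":0},
  {"tx":0,"ty":22,"tz":-30,"wx":0.26,"wy":0,"wz":0},
  {"tx":0,"ty":15,"tz":-31,"wx":0.26,"wy":0,"wz":0},
  {"tx":0,"ty":8,"tz":-33,"wx":0.26,"wy":0,"wz":0},
  {"tx":0,"ty":8,"tz":-33,"wx":0.26,"wy":0,"wz":0},
  {"tx":0,"ty":8,"tz":-33,"wx":0.26,"wy":0,"wz":0},
])

```text
time: 18.45
eef_pos: [0.5276, -0.0149, 0.2499]
tcp_rot: [0.685, -0.685, 0.175, -0.175]
contact_force: [-0.1, 0.2, -1.3]
opening: 0.137
```

Run:
```python
from h import *
s=readout.get_state();R=Rn.from_quat(s["tcp_rot"]).as_matrix();print(s["time"],s["eef_pos"],np.arcsin(R[0,2]),s["opening"],s["contact_force"],s["qpos"])
c=cam("wrist","w15.png")
```

```text
18.45 [ 0.52757253 -0.01491832  0.24991775] 0.49952804316370597 0.13652514068479063 [-0.07032278  0.16945646 -1.34535791] [-0.23715877  0.08913204  2.13647759  0.2664085   0.44204647  1.11983103]
```

View pics/w15.png

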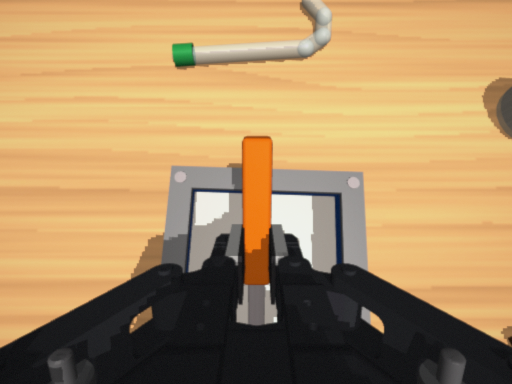

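Emit:
apply_moves([
  {"tx":0,"ty":-14,"tz":1,"wx":0,"wy":0,"wz":0},
  {"tx":0,"ty":-24,"tz":1,"wx":0,"wy":0,"wz":0},
  {"tx":0,"ty":-34,"tz":1,"wx":0,"wy":0,"wz":0},
  {"tx":0,"ty":-51,"tz":0,"wx":0,"wy":0,"wz":0},
  {"tx":0,"ty":-69,"tz":-1,"wx":0,"wy":0,"wz":0},
  {"tx":0,"ty":-84,"tz":-9,"wx":0,"wy":0,"wz":0},
  {"tx":0,"ty":-98,"tz":-23,"wx":0,"wy":0,"wz":0},
  {"tx":0,"ty":-112,"tz":-49,"wx":0,"wy":0,"wz":0},
  {"tx":0,"ty":-120,"tz":-65,"wx":0,"wy":0,"wz":0},
  {"tx":0,"ty":-120,"tz":-65,"wx":0,"wy":0,"wz":0},
  {"tx":0,"ty":-120,"tz":-65,"wx":0,"wy":0,"wz":0},
  {"tx":0,"ty":-120,"tz":-65,"wx":0,"wy":0,"wz":0},
])

```text
time: 19.7
eef_pos: [0.6006, -0.0148, 0.3627]
tcp_rot: [-0.685, 0.686, -0.174, 0.174]
contact_force: [-0.6, -0.7, -0.9]
opening: 0.136
```

Run:
```python
from h import *
s=readout.get_state();R=Rn.from_quat(s["tcp_rot"]).as_matrix();print(s["time"],s["eef_pos"],np.arcsin(R[0,2]),s["opening"],s["contact_force"],s["qpos"],s["dq"])
c=cam("wrist","w16.png");b=cam("scene","s16.png");t=cam("top","t16.png")
cv2.imwrite("pics/s16z.png",cv2.resize(b["im"][90:320,100:380,::-1],None,fx=2.6,fy=2.6,interpolation=cv2.INTER_CUBIC))
# predicted tip/end
from sim import off,rot
th_=np.arcsin(R[0,2]);T=s["eef_pos"][[0,2]];o=T-rot(th_)@off
for x in(-.1,.1):
    p=o+rot(th_)@[x,0];X=np.array([p[0],s["eef_pos"][1],p[1]]);print(X.round(3),proj(b,X).round(1),proj(c,X).round(1),proj(t,X).round(1))
```

```text
19.7 [ 0.60064529 -0.01479874  0.36267274] 0.4967015917255858 0.13636221356415432 [-0.58295443 -0.65736878 -0.94515243] [-0.20593398  0.0929337   1.89734738  0.15845819  0.66972651  1.26496193] [-0.00060631  0.00814186  0.00870522  0.00031698 -0.00108471  0.00148802]
[ 0.556 -0.015  0.136] [260.6 182.3] [257.3 438.6] [261.4 176.9]
[ 0.732 -0.015  0.231] [325.2 207.8] [257.4 136. ] [261.1 105.8]
```

View pics/w16.png

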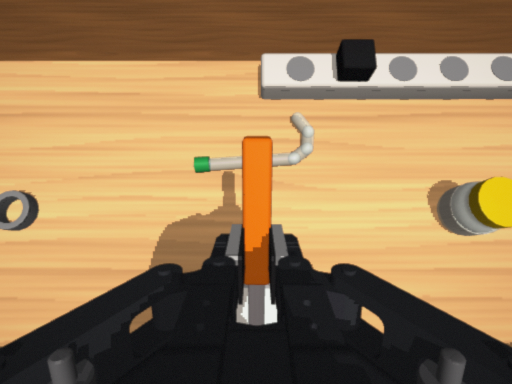

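View pics/s16z.png

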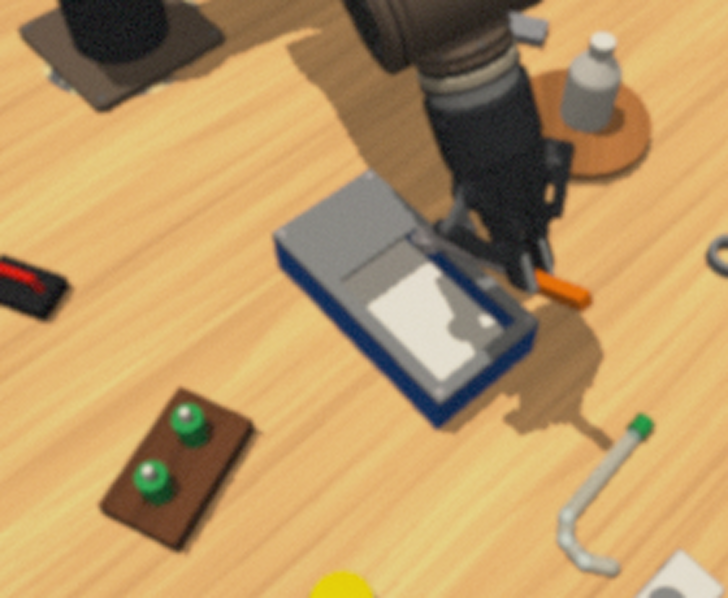

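View pics/t16.png

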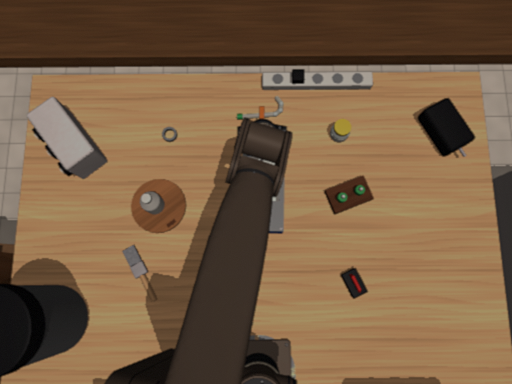

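The hatch is empty. The orange end shows in the zoomed scene picture at (588,297) against a predicted (585,306). That puts the bowl tip at about 136 mm and the grip end at about 231 mm, and both valves are seated. Handing in.

```bash
python3 -c "
from plant import ctrl,readout
s=readout.get_state();print(s['time'],abs(s['dq']).max(),s['opening'])
print(ctrl.sign_off())"
```

```text
19.85 0.007519966284577116 0.1391230016940705
the job is handed in; nothing more can be done
None
```

I put both valves in their own pockets in the block, then gripped the spoon by its orange grip, tilted it about 0.5 rad and drew it diagonally out through the hatch. I handed the job in at about 20 s of the 70 s allowed, with the arm still and holding the spoon; no verdict is reported.

**Last checks:**
- **Spoon height:** From the tool pose, the bowl tip is at about 136 mm and the grip end at about 231 mm above the board. The scene view shows the orange end within about 4 px of where the tool pose predicts it.
- **Spoon grip:** The grip stayed in the same place in every wrist picture, so it did not slip. The jaws are open about 12 mm for a 14 mm grip, and the outside force reads about 1 N.
- **Valves:** After each release the nipple was within 3 px of its predicted place, and the last pictures show both standing in their pockets.
- **Other things:** The bottle, jar, pipe, cleaner and pipe ring look unmoved. The brush shows in the last top view, but I did not measure it.

**What went wrong or disagreed:**
- On the way down to the spoon, a finger's back pressed on the hatch's left edge with about 9 N. That eased when I shifted 2 mm and closed the fingers.
- I measured the valves about 82 mm apart at the start, where the text says about 70 mm; the pictures bore out my figure.
- The bowl tip itself is hidden behind the gripper in every view, so its height is computed and not seen directly.

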